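# Feed a strip carrier under the cutter's guard with the push stick

## Robot

A 6-joint arm with a two-finger parallel gripper is mounted at the origin on a cart in front of the work surface, level with it; the furniture and walls round the work are solid. World frame = base frame: x ahead of the robot, y to its left, z up, the work surface at z = 0. Lengths are in m, angles in degrees, forces in N, time in s.
With the tool pointing down it reaches from about 0.4 to 0.825 m from the base axis. Payload 7 kg.
Tool frame: the origin (TCP) lies at the centre of the arm's flange, where the gripper is bolted on; the fingertips stand 178 mm ahead of it and the grasp point (between the pads) lies 159 mm ahead of it (r.finger_overhang is the distance from the TCP to the fingertips, in m); z points along the fingers, y is the direction in which the jaws open and shut (so a half turn about z gives the same grasp; the last joint's range is limited). The gripper opens to 88 mm and grips with 3 to 60 N. Pads are 19 mm wide; open, the fingers measure 130 mm over their backs; the gripper's body (78 mm by 193 mm) begins 47 mm behind the grasp point.
Start: joints at [-59.009, 20.546, 0.682, 0, -70.136, -16.507], TCP at [0.169, -0.654, 0.405] pointing down, gripper open.
Joint ranges: [-176.03, 176.03], [-82.01, 121.73], [-58.28, 71.71], [-173.87, 95.51], [-174.79, -0.11], [-173.66, 173.66]. Speed limits (degrees/s): [136.94, 136.94, 172.46, 180, 180, 180].

## Interface

Orientations are given as [roll, pitch, yaw] about the fixed x, y, z axes, in that order (R = Rz(yaw) Ry(pitch) Rx(roll)).
In Python, from plant import r gives the robot as it stands.
- The arm moves only by the tool send_rows, never from a script. Its arguments are lists of equal length, an entry for each row: "xyz": the shift along the tool's x, y, z in units of 50 mm (1.0 is 50 mm), a list of three; "angular": the turn, a rotation vector about the tool's x, y, z in units of 6 degrees (1.0 is 6 degrees), a list of three; "grip": the finger opening in mm, from 0 to 87.6. In form: {"xyz": [[x, y, z], ...], "angular": [[wx, wy, wz], ...], "grip": [grip, ...]}. A call has 1 to 8 rows; each row shifts and turns the commanded pose from where the row before left it, along the tool's axes as they then stand; what a row does not reach is not made up. A row lasts 1/10 s, in which the tool goes at most 50 mm and 8.59 degrees, less where a joint would pass 70% of its speed; a pose out of reach is approached as far as the arm can. A call is refused whole if a number of a shift passes 1 or a number of a turn 1, either way. A call with a gripper value outside its range is refused whole. The fingers move at their own pace and stop on an object; "grip_force" is the grip in N (left out, the last holds). Time passes only in rows, so rows that do not move let the fingers close. It gives the time, the measured TCP pose, the force and the opening at its end, in the units of the state.
- r.get_state(): the state, without advancing time (a new reading comes with each control period).
- r.capture(name): name is "scene" or "top"; returns a dict with "img" (420x560x3 uint8, red, green, blue), "camera_matrix" (3x3 intrinsics, pixels), "pose" (4x4, takes a point from camera to world coordinates). Camera axes: x right, y down, z forward; pixel columns grow to the right and rows downward; lengths in m; the calibration is good to about 2 mm. A picture is of the moment at which its call begins. There is no depth.
- r.close_job(): hands the job in, once; it reports no verdict.
Trained networks look in the newest picture that a camera, given by its name, has taken for a name from the list of things; names that differ only in an ending like _2 or _b are one class to them, and where a whole thing is asked for, a point or a joint stands for the part that bears it (a point fixed in the world has none). Each returns a list of dicts, best first, with "conf" (0 to 1); they miss things now and then, are a little off and sometimes report something else, mostly with a low value. They report only what shows in the picture. A call takes as long as a camera call. They do not tell look-alikes from the thing itself.
- r.find_in(thing, camera): "at" ([x, y, z] in m, in world coordinates, good to about 4 mm: the middle of the surface that is visible of it).
- r.mark_of(thing, camera): "at" ([x, y, z] in m, in world coordinates, good to about 4 mm: a listed point, or the origin of a listed thing).
The state is a dict: "time_s": time; "joints": joint angles; "qd": joint speeds; "joint_torque": joint torques, N m; "tcp_pos": TCP position; "eef_rot": TCP orientation; "contact_force": force on the tool from outside, world axes, zero at the start; "moment": the same for the moment, N m; "gripper_width": finger opening in m.
Only numpy, scipy, OpenCV 4.12 (cv2) and the standard library are available. Lean on these libraries where they do the work, as an engineer would, in place of code of your own. Each camera call takes 0.05 s, during which the arm holds its last target. There are 200 camera calls.

## Task

Using the wooden push stick, push the white strip carrier along the strip cutter's bed and in under its low guard until it meets the stiff back gauge hidden inside and has nudged it back by a few millimetres, less than a centimetre. Keep the gripper itself off the carrier. Then lay the push stick in its cradle, down in both saddles, and leave the cup, the timer, the jar and the nearest dropper bottle where they stand.

Things in the scene. Friction and masses are not known exactly. Their poses are not given: they have to be found in the camera images.
- cutter: Fixed strip cutter, grey, 375 x 110 mm. Origin on the worktop under the middle of the guard's mouth; +x = feed direction (about world -y), z up. Bed: top 12 mm above the worktop, x -180 to +195 mm, 110 mm wide. Two fences 8 mm above the bed form a funnel before the mouth, from y = +-47 mm at x = -60 to +-33 mm at x = 0. Cutting head up to 111 mm above the worktop.
- tunnel (a point): Middle of the guard's mouth at bed height (12 mm above the worktop), axes as the cutter's. The tunnel runs from x = 0 to 160 mm, 66 mm wide, roof 29 mm above the bed. The back gauge's face stands across it somewhere between x = 100 and 130 mm, differently each time, out of sight and not reported: find it by feel.
- gauge (a joint): Travel of the back gauge in m: 0 as set, growing as the carrier pushes it along the cutter's +x, end stop at 0.03. No spring: it slides stiffly, yields at about 6 N and stays where it is pushed. Its rod ends in a black button behind the block at the far end of the bed and moves out with it.
- carrier_mid (a point): Centre of the strip carrier, a loose white plate with small strips across its top, 90 mm long (x, feed direction), 60 mm wide (y), 16 mm thick, about 0.12 kg; 8 mm above its underside. Starts on the bed, its centre 90 to 115 mm before the mouth, up to 6 mm off the centre line and a little askew. In the tunnel it has 3 mm of play each side.
- stick_grip (a point): Push stick's grasp point: mid handle, 38 mm above its underside. x to the foot, z up. Handle: block 40 mm along x, 18 mm wide, 12 to 56 mm above the underside. Shank 24 mm wide, 12 thick, x -80 to +132 mm; foot 30 wide, 16 high, flat pushing face at x = +140 mm. Loose, wood, about 0.12 kg; lies on the worktop handle up, in front of the cutter to the left or right.
- cradle: Stick's cradle, fixed, on the other side from the stick: base 150 x 70 x 6 mm, origin at the centre of its underside, x along the stick. Two U saddles 14 mm thick at x = +-55 mm: floor 14 mm above the worktop, slot 30 mm wide, walls to 31 mm, flared lips to 40 mm. The shank lies in both, handle up midway between them, either way round; stick_grip is then 52 mm above the worktop.
- sample_cup: Bystander: clear sample cup, 51 mm diameter, 64 mm high, between the stick and the cradle; origin at the centre of its underside.
- timer: Bystander: small white timer, 32x68x62 mm, behind the cutter; origin under its centre.
- jar: Bystander: cream plastic jar, 86 mm diameter, 155 mm high, behind the cutter's far end; origin under its centre.
- dropper: Bystander: the dropper bottle nearest the cutter (others stand farther back), 33 mm diameter, 94 mm high, behind the cutter; origin under its centre.
Things that resemble listed ones, but are neither listed nor needed, are in the scene too. Of the things shaped like the part that bears carrier_mid, the white one is meant.

How it is judged:
By the outcome, as a careful person would: the job done as asked, in the order asked, and still so for the second after the job is handed in, with the robot touching nothing.
It also fails if it takes over 61 s, if anything falls off the work surface, if the arm or the gripper's body presses on something with over 40 N, if the wrist force passes 120 N, or if a joint passes its speed limit or range.

## Working session

There is one attempt and no reset: what is moved stays moved. The work goes in short steps, Python scripts to look and compute and a tool call to move; the robot and the scene stay as the last step left them, time stands still between calls to the robot, and variables do not carry over. Pictures are saved under pics/ and viewed, about 8 in all and at most 12, crops included, and the job is handed in when it is done.

Besides the shell and the picture viewer there is one more tool, called as name(argument=value, ...) on one line, values as JSON. send_rows: Moves the arm, as the interface text tells. Its arguments: {"type":"object","properties":{"xyz":{"type":"array","items":{"type":"array","items":{"type":"number"}}},"angular":{"type":"array","items":{"type":"array","items":{"type":"number"}}},"grip":{"type":"array","items":{"type":"number"}},"grip_force":{"type":"number"}},"required":["xyz","angular","grip"]}

```bash
mkdir -p pics; ls
python3 - <<'E'
from plant import r
import cv2
for c in ("scene","top"):
    d=r.capture(c); cv2.imwrite(f"pics/{c}0.png",d["img"][:,:,::-1])
    print(c,d["camera_matrix"].tolist(),d["pose"].round(4).tolist())
    for t in ["cutter","tunnel","carrier_mid","stick_grip","cradle","sample_cup","timer","jar","dropper"]:
        print(t,[(m["at"],round(m["conf"],2)) for m in r.mark_of(t,c)][:4])
print(r.get_state())
E
```

```text
pics
scene [[469.24529736378446, 0.0, 276.2330282848996], [0.0, 469.24529736378446, 209.27933766717976], [0.0, 0.0, 1.0]] [[-0.497, -0.462, 0.7345, -0.3407], [-0.8677, 0.2642, -0.421, 0.5658], [0.0005, -0.8466, -0.5322, 0.7042], [0.0, 0.0, 0.0, 1.0]]
cutter [([0.5955, -0.0402, -0.0021], 0.92)]
tunnel [([0.5952, -0.0387, 0.0137], 0.78)]
carrier_mid [([0.4978, 0.3747, 0.0091], 0.69), ([0.5947, 0.0663, 0.0174], 0.58), ([0.408, -0.0045, -0.0009], 0.45)]
stick_grip []
cradle [([0.3958, 0.2119, -0.0033], 0.74)]
sample_cup [([0.4101, -0.0037, -0.0011], 0.75), ([0.5955, -0.0417, -0.0003], 0.4)]
timer [([0.7292, 0.0831, 0.0036], 0.96)]
jar [([0.7126, -0.1984, -0.0015], 0.94)]
dropper [([0.7304, 0.1828, 0.0003], 0.54)]
top [[438.46422447489385, 0.0, 276.45132191450904], [0.0, 438.46422447489385, 210.6125483247075], [0.0, 0.0, 1.0]] [[-0.0037, -0.9909, 0.1342, 0.3982], [-0.9999, 0.0018, -0.014, 0.062], [0.0136, -0.1343, -0.9908, 1.2016], [0.0, 0.0, 0.0, 1.0]]
cutter [([0.5967, -0.0438, 0.0002], 0.88)]
tunnel [([0.5945, -0.0469, 0.0099], 0.71)]
carrier_mid [([0.4961, 0.3758, 0.008], 0.96), ([0.5
[... 252 characters left out ...]
0.2017, 0.0007], 0.85)]
dropper []
{'time_s': 1.0, 'joints': array([-5.90096087e+01,  2.05425148e+01,  6.79835171e-01, -1.46852625e-03,
       -7.01365812e+01, -1.65071805e+01]), 'qd': array([-0.0130754 ,  0.14089394, -0.02461789, -0.07112816,  0.00673439,
        0.03492077]), 'joint_torque': array([ 8.38589112e-04, -5.82388043e+01,  2.93312287e+01,  7.00258434e+00,
        1.25150458e-02,  7.94618046e-06]), 'tcp_pos': array([ 0.16878336, -0.65350368,  0.40468389]), 'eef_rot': array([-1.79999684e+02,  1.53424900e-03, -1.65517288e+02]), 'contact_force': array([-0.52222076,  0.07829803, -0.59999649]), 'moment': array([0.00110162, 0.02237127, 0.0109532 ]), 'gripper_width': 0.08730510899403231}
```

Run:
```python
import cv2,numpy as np
a=cv2.imread("pics/top0.png");b=cv2.imread("pics/scene0.png")
cv2.imwrite("pics/top0b.png",cv2.resize(a,(800,600),interpolation=cv2.INTER_CUBIC))
cv2.imwrite("pics/scene0b.png",cv2.resize(b,(800,600),interpolation=cv2.INTER_CUBIC))
```

```text
(no output)
```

View pics/top0b.png

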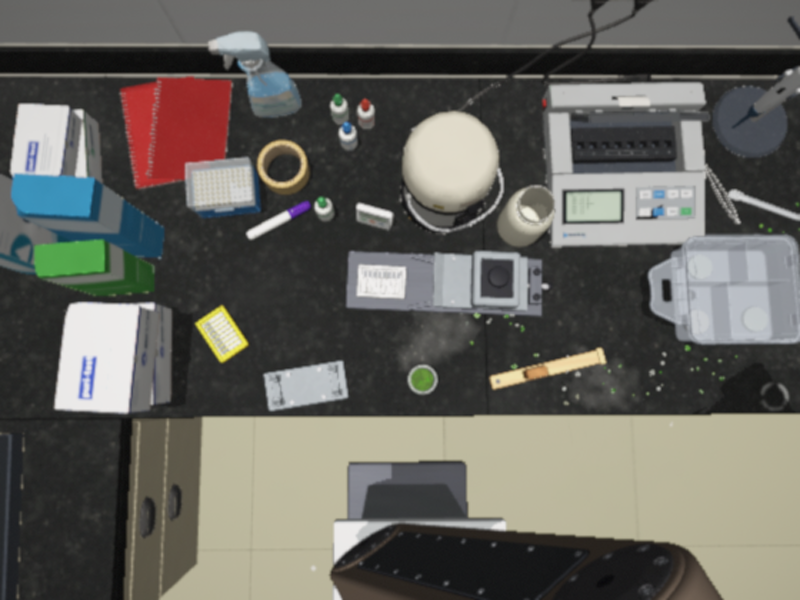

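View pics/scene0b.png

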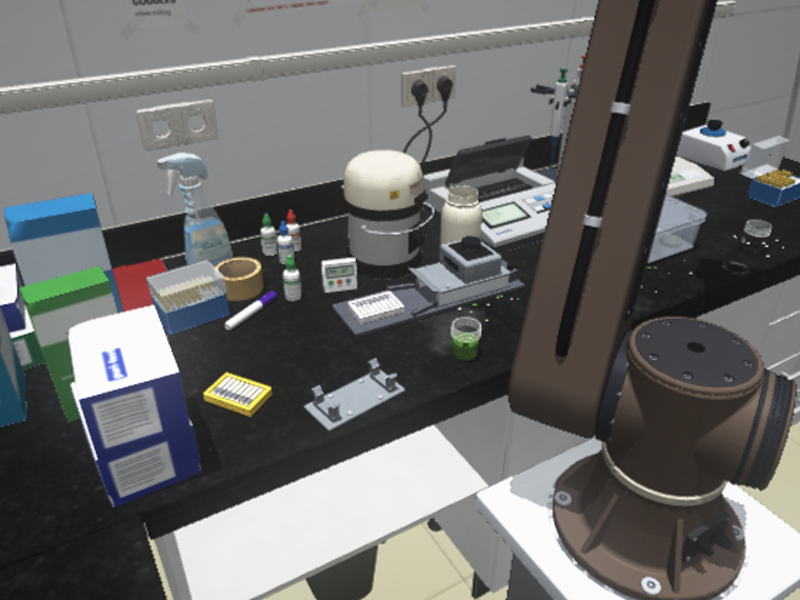

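Pictures show: white carrier on the cutter bed at top-view (380,281); a yellow look-alike at (222,333) on the worktop, so the white one is meant. Stick from (491,382) to (605,356), with its wide foot on the right. Cradle at (305,386), cup at (422,379). Next I measure outlines.

```bash
cat > h.py <<'E'
from plant import r
import cv2,numpy as np
def px2w(d,uv,z):
    uv=np.atleast_2d(np.array(uv,float)); K=d["camera_matrix"];P=d["pose"]
    ray=(P[:3,:3]@np.linalg.inv(K)@np.c_[uv,np.ones(len(uv))].T).T
    o=P[:3,3]; return o+ray*((z-o[2])/ray[:,2])[:,None]
def w2px(d,p):
    P=d["pose"];c=(np.atleast_2d(p)-P[:3,3])@P[:3,:3]; q=c@d["camera_matrix"].T
    return q[:,:2]/q[:,2:]
def blob(d,mask,box,z):
    m=np.zeros_like(mask);x0,y0,x1,y1=box;m[y0:y1,x0:x1]=mask[y0:y1,x0:x1]
    c=max(cv2.findContours(m,cv2.RETR_EXTERNAL,cv2.CHAIN_APPROX_NONE)[0],key=cv2.contourArea)
    w=px2w(d,c[:,0,:],z)[:,:2].astype(np.float32)
    return cv2.minAreaRect(w),w
E
python3 - <<'E'
from h import *
d=r.capture("top");im=d["img"];hsv=cv2.cvtColor(im,cv2.COLOR_RGB2HSV)
s=.7
wood=cv2.inRange(hsv,(8,60,90),(30,255,255))
rc,w=blob(d,wood,(335,235,435,280),0.006);print("stick",rc,cv2.boxPoints(rc).tolist())
hd=cv2.inRange(hsv,(5,130,60),(18,255,215))
rc,_=blob(d,hd,(340,240,430,280),0.056);print("handle",rc)
v=hsv[:,:,2]
cr=((v>90)&(hsv[:,:,1]<70)).astype(np.uint8)*255
rc,_=blob(d,cr,(175,245,252,295),0.006);print("cradle",rc,cv2.boxPoints(rc).tolist())
wt=((v>170)&(hsv[:,:,1]<60)).astype(np.uint8)*255
rc,_=blob(d,wt,(243,175,300,220),0.028);print("carrier",rc,cv2.boxPoints(rc).tolist())
def crop(x0,y0,x1,y1,k): return cv2.resize(im[y0:y1,x0:x1],None,fx=k,fy=k,interpolation=cv2.INTER_CUBIC)
a=crop(235,165,395,230,5); b=np.hstack([crop(335,235,435,285,4),crop(172,240,272,290,4)])
cv2.imwrite("pics/c1.png",np.vstack([a,b])[:,:,::-1])
E
```

```text
stick ((0.43125665187835693, -0.2440456748008728), (0.03323407843708992, 0.22742551565170288), 12.852205276489258) [[0.3897620141506195, -0.13687799870967865], [0.44034984707832336, -0.35860583186149597], [0.47275128960609436, -0.35121333599090576], [0.4221634566783905, -0.12948551774024963]]
handle ((0.4216828942298889, -0.20866350829601288), (0.015183455310761929, 0.03928053006529808), 15.46226978302002)
cradle ((0.4004635810852051, 0.21482105553150177), (0.0736774206161499, 0.153575599193573), 9.15202522277832) [[0.35188040137290955, 0.28477194905281067], [0.37630727887153625, 0.13315142691135406], [0.4490467607975006, 0.14487016201019287], [0.4246198832988739, 0.2964906692504883]]
carrier ((0.5958977341651917, 0.07251723110675812), (0.09184061735868454, 0.06312794983386993), 86.73373413085938) [[0.5617687106132507, 0.028469916433095932], [0.624794065952301, 0.024873118847608566], [0.6300267577171326, 0.11656454205513], [0.5670014023780823, 0.12016133964061737]]
```

View pics/c1.png

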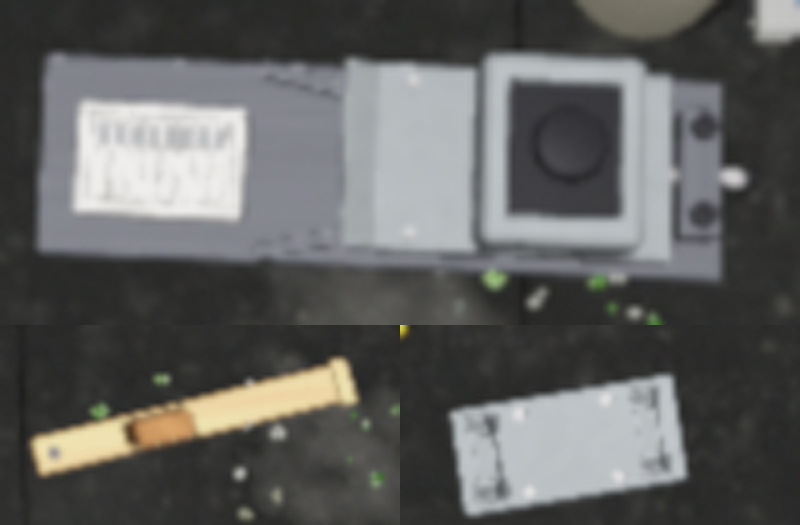

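Run:
```python
from h import *
d=r.capture("top")
def cv(l,x0,y0,k,ox=0,oy=0): return [((x-ox)/k+x0-.5+.5/k,(y-oy)/k+y0-.5+.5/k) for x,y in l]
b=px2w(d,cv([(45,55),(37,250),(722,82),(720,278)],235,165,5),.012)
print(b.round(4)); rear=(b[0]+b[1])/2;fr=(b[2]+b[3])/2;u=(fr-rear)/np.linalg.norm(fr-rear)
print("len",np.linalg.norm(fr-rear),"dir",u,np.degrees(np.arctan2(u[1],u[0])),"mouth",(rear+u*.18),(fr-u*.195))
c=px2w(d,cv([(450,410),(672,376),(687,480),(468,515)],172,240,4,400,325),.006);print("cradle",c.round(4),c.mean(0))
e=(c[1]+c[2]-c[0]-c[3])/2;print(np.linalg.norm(e),np.degrees(np.arctan2(e[1],e[0])))
k=px2w(d,cv([(78,100),(248,107),(241,220),(72,212)],235,165,5),.028);print("carrier",k.round(4),k.mean(0))
for q in ("top","scene"):
  print(r.capture(q)["img"].shape)
  for t in ("cradle","stick_grip","carrier_mid","cutter"): print(q,t,[m["at"] for m in r.mark_of(t,q)],[m["at"] for m in r.find_in(t,q)][:2])
```

```text
[[ 0.6572  0.1358  0.012 ]
 [ 0.5485  0.1394  0.012 ]
 [ 0.6417 -0.2394  0.012 ]
 [ 0.5323 -0.2344  0.012 ]]
len 0.37482880071232205 dir [-0.0423596  -0.99910243  0.        ] -92.42775270012307 mouth [ 0.59524358 -0.04223594  0.012     ] [ 0.59525083 -0.04206489  0.012     ]
cradle [[0.4236 0.2952 0.006 ]
 [0.446  0.1456 0.006 ]
 [0.3762 0.1349 0.006 ]
 [0.3536 0.2815 0.006 ]] [0.39982227 0.21429419 0.006     ]
0.1497764086389173 -81.35641676231315
carrier [[0.6287 0.1167 0.028 ]
 [0.6248 0.0242 0.028 ]
 [0.5626 0.0283 0.028 ]
 [0.5672 0.1196 0.028 ]] [0.59582123 0.07219645 0.028     ]
(420, 560, 3)
top cradle [[0.3984, 0.214, 0.0002]] [[0.399, 0.2126, 0.0062]]
top stick_grip [[0.42, -0.2148, 0.0356]] [[0.4266, -0.2417, 0.0103], [0.7147, 0.0837, 0.0409]]
top carrier_mid [[0.5954, 0.0702, 0.0196], [0.4948, 0.3731, 0.0076]] [[0.495, 0.3709, 0.015], [0.5946, 0.0711, 0.026]]
top cutter [[0.5986, -0.0469, 0.0002]] [[0.5888, -0.0654, 0.0464]]
(420, 560, 3)
scene cradle [[0.398, 0.2127, -0.0031]] [[0.3856, 0.2184, 0.0037]]
scene stick_grip [] []
scene carrier_mid [[0.5924, 0.068, 0.0179], [0.4951, 0.3702, 0.0059]] [[0.5845, 0.0706, 0.0231], [0.4888, 0.3734, 0.0138]]
scene cutter [[0.5968, -0.0423, -0.0009]] [[0.5574, -0.0827, 0.0256]]
```

send_rows(xyz=[[0,0,0],[0,0,0],[0,0,0],[0,0,0],[0,0,0],[0,0,0],[0,0,0],[0,0,0]], angular=[[0,0,-0.98],[0,0,-0.98],[0,0,-0.98],[0,0,-0.98],[0,0,-0.98],[0,0,-0.98],[0,0,-0.98],[0,0,-0.98]], grip=[60,60,60,60,60,60,60,60])

```text
time_s: 2.8
tcp_pos: [0.1688, -0.6535, 0.4047]
eef_rot: [180.0, 0.0, -118.2]
contact_force: [0.1, 0.1, 0.4]
gripper_width: 0.0603
```

send_rows(xyz=[[0,0,0],[0,0,0],[0,0,0],[0,0,0],[0,0,0],[0,0,0],[0,0,0]], angular=[[0,0,-0.98],[0,0,-0.98],[0,0,-0.98],[0,0,-0.98],[0,0,-0.98],[0,0,-0.98],[0,0,-0.98]], grip=[60,60,60,60,60,60,60])

```text
time_s: 3.5
tcp_pos: [0.1688, -0.6535, 0.4047]
eef_rot: [-180.0, -0.0, -77.1]
contact_force: [-0.0, 1.1, 0.1]
gripper_width: 0.06
```

send_rows(xyz=[[-0.6,-0.55,0],[-0.6,-0.55,0],[-0.6,-0.55,0],[-0.6,-0.55,0],[-0.6,-0.55,0],[-0.6,-0.55,0]], angular=[[0,0,0],[0,0,0],[0,0,0],[0,0,0],[0,0,0],[0,0,0]], grip=[60,60,60,60,60,60])

```text
time_s: 4.1
tcp_pos: [0.2907, -0.4403, 0.4049]
eef_rot: [-180.0, -0.0, -77.3]
contact_force: [1.1, -0.1, 0.1]
gripper_width: 0.0599
```

send_rows(xyz=[[-0.55,-0.515,0.41],[-0.55,-0.515,0.41],[-0.55,-0.515,0.41],[-0.55,-0.515,0.41],[-0.55,-0.515,0.41],[-0.55,-0.515,0.41],[-0.55,-0.515,0.41],[0,0,0]], angular=[[0,0,0],[0,0,0],[0,0,0],[0,0,0],[0,0,0],[0,0,0],[0,0,0],[0,0,0]], grip=[60,60,60,60,60,60,60,60])

```text
time_s: 4.9
tcp_pos: [0.4249, -0.2115, 0.2592]
eef_rot: [179.9, 0.1, -77.1]
contact_force: [-1.3, -1.2, 0.6]
gripper_width: 0.06
```

Run:
```python
from h import *
print(r.get_state()["tcp_pos"],r.get_state()["eef_rot"])
d=r.capture("scene");im=d["img"]
p=w2px(d,[[.4235,-.2133,.05]])[0];print(p)
d=r.capture("top");p=w2px(d,[[.4235,-.2133,.05]])[0].astype(int);print(p)
a=im[150:330,330:560]; b=d["img"][200:320,320:460]
b=cv2.resize(b,None,fx=2.8,fy=2.8,interpolation=cv2.INTER_CUBIC);a=cv2.resize(a,(int(230*336/180),336),interpolation=cv2.INTER_CUBIC)
cv2.imwrite("pics/c2.png",np.hstack([b,a])[:,:,::-1][:, :800])
```

```text
[ 0.42492282 -0.21152645  0.2592061 ] [ 1.79862112e+02  5.95282734e-02 -7.71184892e+01]
[388.44494626 207.39085745]
[375 259]
```

View pics/c2.png

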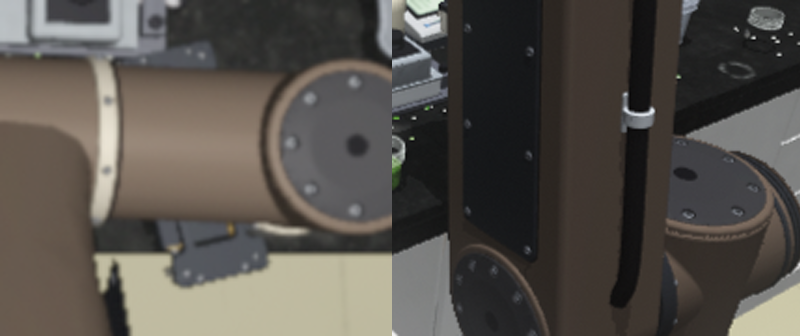

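The arm hides the stick in both views, so I go by the measurements. The 60 mm opening leaves ample margin around the 18 mm handle.

send_rows(xyz=[[0.03,0.04,0.3],[0,0,0.4],[0,0,0.35],[0,0,0.19],[0,0,0],[0,0,0]], angular=[[0,0,0],[0,0,0],[0,0,0],[0,0,0],[0,0,0],[0,0,0]], grip=[60,60,60,60,60,60])

```text
time_s: 5.6
tcp_pos: [0.4224, -0.2167, 0.1998]
eef_rot: [-180.0, -0.0, -77.3]
contact_force: [-0.7, -0.2, 0.1]
gripper_width: 0.06
```

send_rows(xyz=[[0,0,0],[0,0,0],[0,0,0],[0,0,0],[0,0,0],[0,0,0],[0,0,0],[0,0,0]], angular=[[0,0,0],[0,0,0],[0,0,0],[0,0,0],[0,0,0],[0,0,0],[0,0,0],[0,0,0]], grip=[40,30,22,14,10,10,10,10], grip_force=50)

```text
time_s: 6.4
tcp_pos: [0.4222, -0.2162, 0.1992]
eef_rot: [180.0, 0.0, -77.3]
contact_force: [1.2, 1.1, 2.3]
gripper_width: 0.0173
```

send_rows(xyz=[[0,0,-0.2],[0,0,-0.5],[0,0,-0.6],[0,0,-0.6],[0,0,-0.6],[0,0,-0.4],[0,0,0]], angular=[[0,0,0],[0,0,0],[0,0,0],[0,0,0],[0,0,0],[0,0,0],[0,0,0]], grip=[10,10,10,10,10,10,10])

```text
time_s: 7.1
tcp_pos: [0.4228, -0.2164, 0.3477]
eef_rot: [-179.7, -0.1, -77.3]
contact_force: [-0.1, -0.0, -0.7]
gripper_width: 0.0178
```

send_rows(xyz=[[-0.3,-0.1,0],[-0.5,-0.15,0],[-0.7,-0.2,0],[-0.7,-0.2,0],[-0.7,-0.2,0],[-0.7,-0.2,0],[-0.7,-0.2,0],[-0.7,-0.2,0]], angular=[[0,0,0],[0,0,0],[0,0,0],[0,0,0],[0,0,0],[0,0,0],[0,0,0],[0,0,0]], grip=[10,10,10,10,10,10,10,10])

```text
time_s: 7.9
tcp_pos: [0.4374, 0.0449, 0.3437]
eef_rot: [180.0, 0.0, -77.3]
contact_force: [1.2, 1.1, -1.2]
gripper_width: 0.018
```

send_rows(xyz=[[-0.7,-0.25,0],[-0.7,-0.25,0],[-0.7,-0.25,0],[-0.7,-0.25,0],[-0.7,-0.25,0],[-0.4,-0.1,0],[-0.2,0,0],[0,0,0]], angular=[[0,0,0.3],[0,0,0.3],[0,0,0.4],[0,0,0.4],[0,0,0.4],[0,0,0.4],[0,0,0.3],[0,0,0]], grip=[10,10,10,10,10,10,10,10])

```text
time_s: 8.7
tcp_pos: [0.4775, 0.257, 0.3431]
eef_rot: [179.9, -0.1, -92.3]
contact_force: [-0.1, 1.0, -1.9]
gripper_width: 0.0181
```

send_rows(xyz=[[-0.15,-0.4,0],[-0.15,-0.55,0],[-0.15,-0.55,0],[-0.15,-0.55,0.4],[-0.11,-0.43,0.6],[0,-0.1,0.6],[0,0,0.26],[0,0,0]], angular=[[0,0,0],[0,0,0],[0,0,0],[0,0,0],[0,0,0],[0,0,0],[0,0,0],[0,0,0]], grip=[10,10,10,10,10,10,10,10])

```text
time_s: 9.5
tcp_pos: [0.607, 0.285, 0.2486]
eef_rot: [179.8, -0.2, -92.3]
contact_force: [0.7, 0.4, -1.1]
gripper_width: 0.0176
```

Run:
```python
from h import *
s=r.get_state();print(s["tcp_pos"],s["eef_rot"],s["contact_force"])
d=r.capture("top");im=d["img"]
p=s["tcp_pos"].copy();p[2]-=.159;print(w2px(d,[p,p+[-.0055,-.1374,-.03]]))
a=cv2.resize(im[150:300,150:350],None,fx=4,fy=4,interpolation=cv2.INTER_CUBIC)
cv2.imwrite("pics/c3.png",a[:,:,::-1])
for q in ("top","scene"):
  if q=="scene": e=r.capture(q); cv2.imwrite("pics/s3.png",cv2.resize(e["img"][120:320,180:480],None,fx=2.6,fy=2.6)[:,:,::-1])
  print(q,[(m["at"],m["conf"]) for m in r.mark_of("stick_grip",q)])
```

```text
[0.60703675 0.2849584  0.24859835] [179.76198103  -0.19499132 -92.34450792] [ 0.70815121  0.37132416 -1.10828137]
[[183.53190132 188.3376895 ]
 [237.90127396 192.42631909]]
top [([0.3988, 0.2098, -0.0037], 0.36)]
scene [([0.6089, 0.2854, 0.0879], 0.82)]
```

View pics/c3.png

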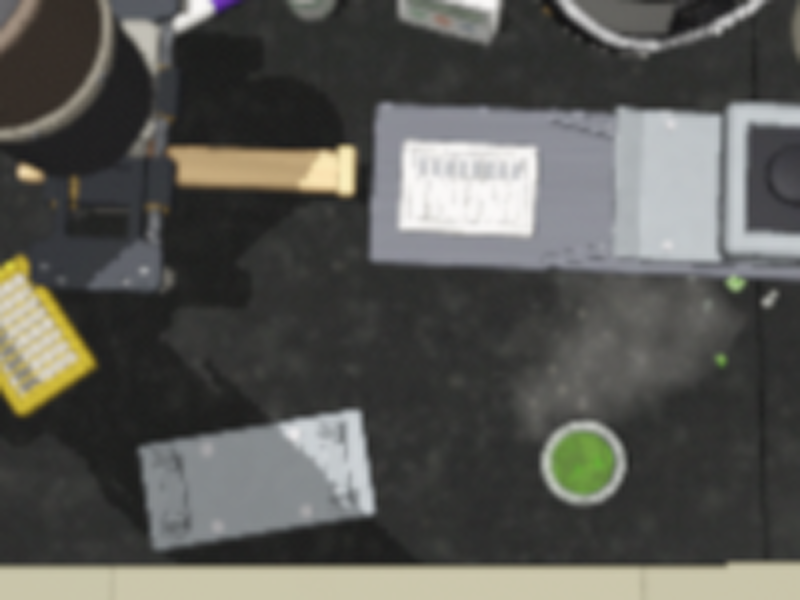

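Foot tip appears at crop (355,170), within a pixel of the prediction, and it lines up with the white carrier at (468,188). Lowering before the bed.

send_rows(xyz=[[0,0,0.2],[0,0,0.26],[0,0,0.2],[0,0,0],[0,0,0]], angular=[[0,0,0],[0,0,0],[0,0,0],[0,0,0],[0,0,0]], grip=[10,10,10,10,10])

```text
time_s: 10.2
tcp_pos: [0.608, 0.2862, 0.2175]
eef_rot: [180.0, -0.1, -92.3]
contact_force: [-0.5, -0.9, -1.0]
gripper_width: 0.0179
```

Run:
```python
from h import *
s=r.get_state();print(s["tcp_pos"],s["eef_rot"],s["contact_force"])
e=r.capture("scene")
t=s["tcp_pos"]
print(w2px(e,[[.6015,.146,.016],[.6015,.146,.032]]))
cv2.imwrite("pics/s4.png",cv2.resize(e["img"][140:270,160:320],None,fx=5,fy=4.6,interpolation=cv2.INTER_CUBIC)[:598,:,::-1])
```

```text
[0.60795092 0.28619644 0.21747954] [ 1.79952724e+02 -5.75917566e-02 -9.23040733e+01] [-0.49063124 -0.89189664 -1.03042868]
[[236.5861335  223.14132262]
 [236.31383912 218.05497867]]
```

View pics/s4.png

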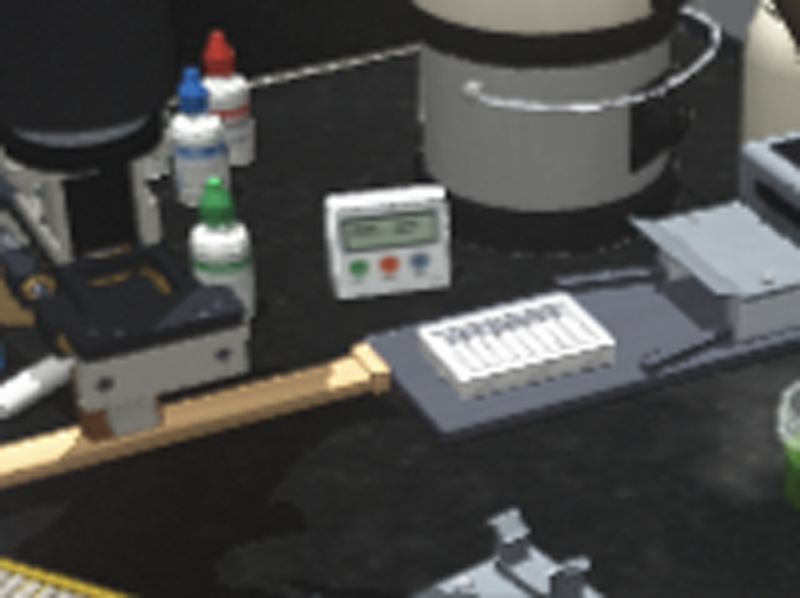

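The foot face is at crop (380,370), where predicted, level and aligned. Lowering it slightly, then pushing.

send_rows(xyz=[[0,0,0.05],[0.1,0,0],[0.2,0,0],[0.2,0,0],[0.2,0,0],[0.2,0,0],[0.2,0,0],[0.2,0,0]], angular=[[0,0,0],[0,0,0],[0,0,0],[0,0,0],[0,0,0],[0,0,0],[0,0,0],[0,0,0]], grip=[10,10,10,10,10,10,10,10])

```text
time_s: 11.05
tcp_pos: [0.6054, 0.2203, 0.2158]
eef_rot: [-180.0, 0.0, -92.3]
contact_force: [-0.4, 1.4, -1.6]
gripper_width: 0.0178
```

send_rows(xyz=[[0.2,0,0],[0.2,0,0],[0.2,0,0],[0.2,0,0],[0.2,0,0],[0.2,0,0],[0.15,0,0],[0.1,0,0]], angular=[[0,0,0],[0,0,0],[0,0,0],[0,0,0],[0,0,0],[0,0,0],[0,0,0],[0,0,0]], grip=[10,10,10,10,10,10,10,10])

```text
time_s: 11.85
tcp_pos: [0.6024, 0.148, 0.2156]
eef_rot: [180.0, -0.0, -92.3]
contact_force: [0.1, 0.2, -1.2]
gripper_width: 0.0173
```

send_rows(xyz=[[0.1,0,0],[0.1,0,0],[0.1,0,0],[0.1,0,0],[0.1,0,0],[0.1,0,0],[0.05,0,0],[0,0,0]], angular=[[0,0,0],[0,0,0],[0,0,0],[0,0,0],[0,0,0],[0,0,0],[0,0,0],[0,0,0]], grip=[10,10,10,10,10,10,10,10])

```text
time_s: 12.65
tcp_pos: [0.601, 0.1159, 0.2156]
eef_rot: [180.0, -0.0, -92.3]
contact_force: [0.6, -0.5, -0.4]
gripper_width: 0.0178
```

send_rows(xyz=[[0.08,0,0],[0.08,0,0],[0.08,0,0],[0.08,0,0],[0.08,0,0],[0,0,0]], angular=[[0,0,0],[0,0,0],[0,0,0],[0,0,0],[0,0,0],[0,0,0]], grip=[10,10,10,10,10,10])

```text
time_s: 13.25
tcp_pos: [0.6002, 0.0957, 0.2156]
eef_rot: [180.0, -0.0, -92.3]
contact_force: [-0.6, -0.6, -1.6]
gripper_width: 0.0172
```

Run:
```python
from h import *
s=r.get_state();print(s["tcp_pos"],s["eef_rot"],s["contact_force"])
e=r.capture("scene");d=r.capture("top")
a=cv2.resize(e["img"][160:250,230:390],None,fx=5,fy=4,interpolation=cv2.INTER_CUBIC)[:360]
b=cv2.resize(d["img"][170:218,250:410],None,fx=5,fy=5,interpolation=cv2.INTER_CUBIC)
cv2.imwrite("pics/s5.png",np.vstack([a,b])[:,:,::-1])
```

```text
[0.60020347 0.09574029 0.21561154] [ 1.79981526e+02 -1.14881194e-02 -9.23472366e+01] [-0.57660929 -0.60623862 -1.58401923]
```

View pics/s5.png

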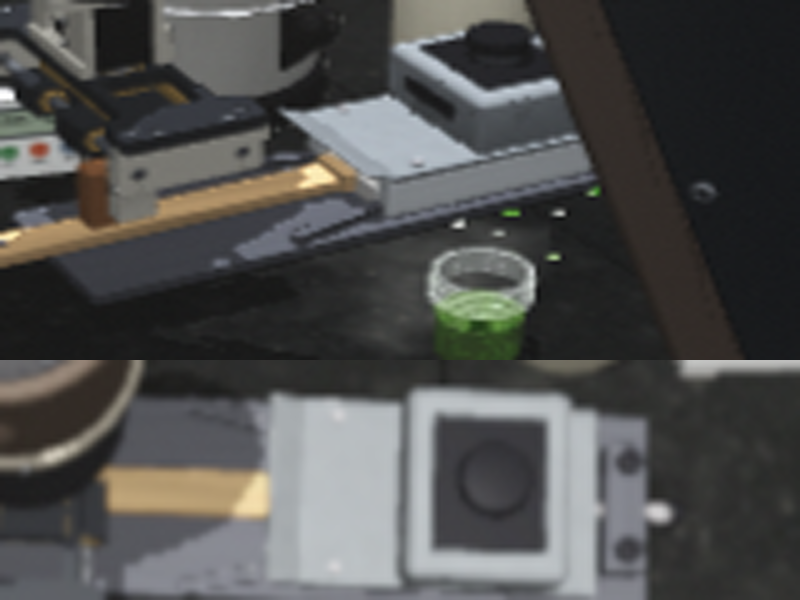

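Carrier has entered the mouth straight, with its white rear edge just visible ahead of the foot at (372,185). The button is still at its starting place, lower crop (658,512). Now feeling for the gauge.

send_rows(xyz=[[0.04,0,0],[0.04,0,0],[0.03,0,0],[0.02,0,0],[0,0,0]], angular=[[0,0,0],[0,0,0],[0,0,0],[0,0,0],[0,0,0]], grip=[10,10,10,10,10])

```text
time_s: 13.85
tcp_pos: [0.6, 0.0897, 0.2156]
eef_rot: [180.0, -0.0, -92.3]
contact_force: [0.1, -0.7, -1.3]
gripper_width: 0.0179
```

send_rows(xyz=[[0.02,0,0],[0.02,0,0],[0.02,0,0],[0,0,0]], angular=[[0,0,0],[0,0,0],[0,0,0],[0,0,0]], grip=[10,10,10,10])

```text
time_s: 14.25
tcp_pos: [0.5999, 0.0867, 0.2157]
eef_rot: [180.0, -0.0, -92.3]
contact_force: [-0.8, -0.2, -0.8]
gripper_width: 0.0177
```

send_rows(xyz=[[0.02,0,0],[0.02,0,0],[0.02,0,0],[0,0,0]], angular=[[0,0,0],[0,0,0],[0,0,0],[0,0,0]], grip=[10,10,10,10])

```text
time_s: 14.65
tcp_pos: [0.5998, 0.0837, 0.2156]
eef_rot: [180.0, -0.0, -92.3]
contact_force: [-0.4, -0.4, -0.4]
gripper_width: 0.0176
```

send_rows(xyz=[[0.02,0,0],[0.02,0,0],[0,0,0]], angular=[[0,0,0],[0,0,0],[0,0,0]], grip=[10,10,10])

```text
time_s: 14.95
tcp_pos: [0.5997, 0.0817, 0.2157]
eef_rot: [180.0, -0.0, -92.3]
contact_force: [0.5, -0.1, -0.9]
gripper_width: 0.0179
```

send_rows(xyz=[[0.02,0,0],[0.02,0,0],[0.02,0,0],[0,0,0]], angular=[[0,0,0],[0,0,0],[0,0,0],[0,0,0]], grip=[10,10,10,10])

```text
time_s: 15.35
tcp_pos: [0.5996, 0.0787, 0.2157]
eef_rot: [180.0, -0.0, -92.3]
contact_force: [-0.1, -1.2, -1.1]
gripper_width: 0.0178
```

send_rows(xyz=[[0.02,0,0],[0.02,0,0],[0,0,0]], angular=[[0,0,0],[0,0,0],[0,0,0]], grip=[10,10,10])

```text
time_s: 15.65
tcp_pos: [0.5996, 0.077, 0.2158]
eef_rot: [-180.0, 0.0, -92.3]
contact_force: [0.3, 1.7, -1.1]
gripper_width: 0.0179
```

send_rows(xyz=[[0.01,0,0],[0.01,0,0],[0,0,0]], angular=[[0,0,0],[0,0,0],[0,0,0]], grip=[10,10,10])

```text
time_s: 15.95
tcp_pos: [0.5999, 0.0766, 0.216]
eef_rot: [-179.9, 0.1, -92.3]
contact_force: [-0.6, 4.7, 0.4]
gripper_width: 0.0176
```

```bash
cat > btn.py <<'E'
from h import *
def prof(im): # end of rod+button along image row ~201
    g=cv2.cvtColor(im,cv2.COLOR_RGB2GRAY).astype(float)
    p=g[196:208,380:404]-40; p[p<40]=0
    return (p.sum(0)/100).round(2).tolist(), [(p*np.indices(p.shape)[1]).sum()/p.sum()+380]
if __name__=="__main__":
    print(prof(cv2.imread("pics/top0.png")[:,:,::-1].copy()))
    print(prof(r.capture("top")["img"]))
E
python3 btn.py
```

```text
([5.54, 6.04, 5.71, 3.85, 1.11, 0.0, 0.0, 0.0, 0.0, 0.0, 0.0, 0.0, 0.0, 0.0, 0.0, 0.0, 0.0, 0.0, 0.0, 0.0, 0.0, 0.0, 0.0, 0.0], [np.float64(381.5033707865169)])
([5.68, 6.17, 5.87, 3.96, 1.14, 0.0, 0.0, 0.0, 0.0, 0.0, 0.0, 0.0, 0.0, 0.0, 0.0, 0.0, 0.0, 0.0, 0.0, 0.0, 0.0, 0.0, 0.0, 0.0], [np.float64(381.50525854513586)])
```

send_rows(xyz=[[0.02,0,0],[0.02,0,0],[0,0,0]], angular=[[0,0,0],[0,0,0],[0,0,0]], grip=[10,10,10])

```text
time_s: 16.3
tcp_pos: [0.5999, 0.0748, 0.216]
eef_rot: [-179.9, 0.1, -92.3]
contact_force: [-0.2, 5.5, 0.0]
gripper_width: 0.0177
```

```bash
python3 btn.py | tail -1; python3 -c "
from h import *
s=r.get_state();print(s['tcp_pos'],s['contact_force'])"
```

```text
([5.68, 6.23, 6.24, 5.69, 2.55, 0.0, 0.0, 0.0, 0.0, 0.0, 0.0, 0.0, 0.0, 0.0, 0.0, 0.0, 0.0, 0.0, 0.0, 0.0, 0.0, 0.0, 0.0, 0.0], [np.float64(381.74232663887835)])
[0.59990442 0.07476287 0.21603936] [1.08648564 5.6094621  0.12601316]
```

send_rows(xyz=[[0.02,0,0],[0.02,0,0],[0.02,0,0],[0,0,0],[0,0,0]], angular=[[0,0,0],[0,0,0],[0,0,0],[0,0,0],[0,0,0]], grip=[10,10,10,10,10])

```text
time_s: 16.85
tcp_pos: [0.5997, 0.0718, 0.216]
eef_rot: [-179.9, 0.1, -92.3]
contact_force: [0.6, 5.8, -1.3]
gripper_width: 0.0178
```

```bash
python3 btn.py | tail -1; python3 -c "
from h import *
s=r.get_state();print(s['tcp_pos'],s['contact_force'])"
```

```text
([5.67, 6.19, 6.29, 6.29, 5.71, 2.79, 0.44, 0.0, 0.0, 0.0, 0.0, 0.0, 0.0, 0.0, 0.0, 0.0, 0.0, 0.0, 0.0, 0.0, 0.0, 0.0, 0.0, 0.0], [np.float64(382.3088675853805)])
[0.59976834 0.07177028 0.2160435 ] [ 1.05762243  5.93038243 -0.51639551]
```

Gauge contact was felt at TCP y≈0.077. The button has moved about 1.7 px, roughly 4.7 mm, and TCP travel since contact agrees at about 5 mm. Backing straight out, then lifting.

send_rows(xyz=[[-0.05,0,0],[-0.15,0,0],[-0.3,0,0],[-0.4,0,0],[-0.5,0,0],[-0.4,0,0],[-0.3,0,0],[0,0,0]], angular=[[0,0,0],[0,0,0],[0,0,0],[0,0,0],[0,0,0],[0,0,0],[0,0,0],[0,0,0]], grip=[10,10,10,10,10,10,10,10])

```text
time_s: 17.7
tcp_pos: [0.6036, 0.1784, 0.2156]
eef_rot: [-180.0, 0.0, -92.2]
contact_force: [-0.4, -0.0, -1.7]
gripper_width: 0.0178
```

send_rows(xyz=[[0,0,-0.3],[0,0,-0.6],[0,0,-0.6],[0,0,-0.5],[0,0,0]], angular=[[0,0,0],[0,0,0],[0,0,0],[0,0,0],[0,0,0]], grip=[10,10,10,10,10])

```text
time_s: 18.2
tcp_pos: [0.6045, 0.176, 0.3199]
eef_rot: [-179.7, 0.2, -92.3]
contact_force: [0.6, 0.1, -1.0]
gripper_width: 0.0176
```

send_rows(xyz=[[-0.1,0.4,0],[-0.1,0.7,0],[-0.1,0.75,0],[-0.1,0.75,0],[-0.1,0.7,0],[-0.08,0.5,0],[0,0.33,0],[0,0,0]], angular=[[0,0,0],[0,0,0],[0,0,0],[0,0,0],[0,0,0],[0,0,0],[0,0,0],[0,0,0]], grip=[10,10,10,10,10,10,10,10])

```text
time_s: 19.0
tcp_pos: [0.3965, 0.2125, 0.3153]
eef_rot: [179.9, -0.0, -92.2]
contact_force: [1.7, 0.9, -1.7]
gripper_width: 0.0176
```

send_rows(xyz=[[0,0,0.2],[0,0,0.3],[0,0,0.3],[0,0,0.1],[0,0,0],[0,0,0]], angular=[[0,0,-0.4],[0,0,-0.6],[0,0,-0.5],[0,0,-0.35],[0,0,0],[0,0,0]], grip=[10,10,10,10,10,10])

```text
time_s: 19.6
tcp_pos: [0.3988, 0.2131, 0.2705]
eef_rot: [180.0, -0.0, -81.3]
contact_force: [0.2, 0.1, -1.9]
gripper_width: 0.0178
```

Run:
```python
from h import *
s=r.get_state();print(s["tcp_pos"],s["eef_rot"],s["contact_force"])
e=r.capture("scene");d=r.capture("top")
for n,q in (("t",d),("s",e)):
  print(n,w2px(q,[[.399,.214,.014],[.3992+.139*.153,.213-.139*.988,s["tcp_pos"][2]-.1992+.008]]).tolist())
a=cv2.resize(e["img"][180:330,190:380],(600,474),interpolation=cv2.INTER_CUBIC)
b=cv2.resize(d["img"][220:300,170:290],None,fx=5,fy=5,interpolation=cv2.INTER_CUBIC)
cv2.imwrite("pics/s6.png",a[:,:,::-1]);cv2.imwrite("pics/t6.png",b[:,:,::-1])
```

```text
[0.39880541 0.213066   0.27050451] [ 1.79981238e+02 -2.92061127e-02 -8.13024369e+01] [ 0.247391    0.05701559 -1.88774255]
t [[213.71314202158874, 269.9338765397948], [265.0613406895531, 261.2048811671611]]
s [[248.44126675272915, 275.62644989943976], [296.1881820867526, 229.7696312429974]]
```

View pics/s6.png

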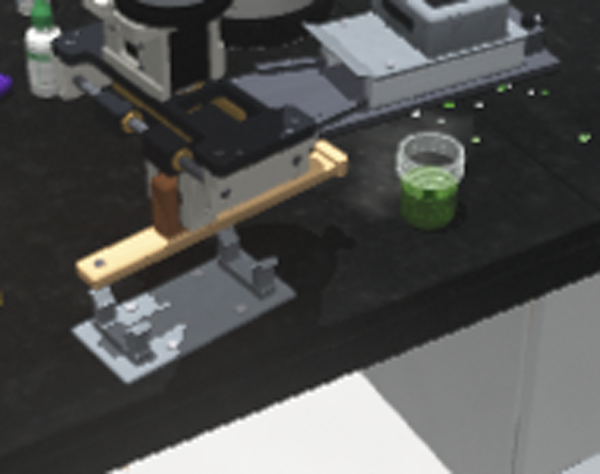

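Stick over the cradle, foot at crop (338,160), one pixel from the prediction. I check the saddles' visible lips against the cradle estimate before lowering.

Run:
```python
from h import *
e=r.capture("scene");K=lambda p:((w2px(e,p)-[190,180])*3.158).round(0).tolist()
u=np.array([.153,-.988,0]);n=np.array([.988,.153,0]);c=np.array([.399,.214,0])
for s in (.055,-.055): print(s,K([c+u*s+n*.018+[0,0,.04],c+u*s-n*.018+[0,0,.04]]))
print("base corners",K([c+u*a+n*b+[0,0,.006] for a,b in((.075,.035),(.075,-.035),(-.075,-.035),(-.075,.035))]))
```

```text
0.055 [[230.0, 232.0], [260.0, 256.0]]
-0.055 [[104.0, 292.0], [133.0, 319.0]]
base corners [[238.0, 247.0], [297.0, 293.0], [125.0, 383.0], [70.0, 329.0]]
```

View pics/t6.png

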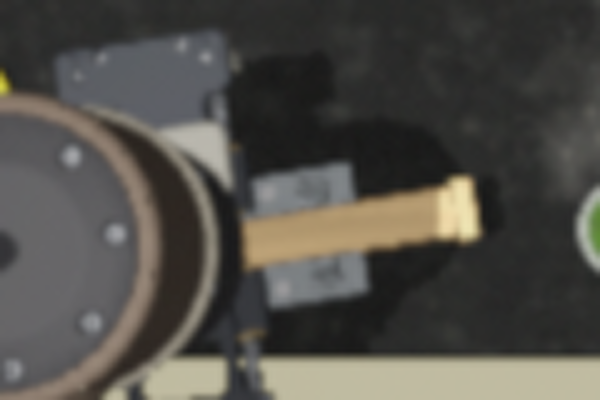

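Base corners agree within 1 px, and the stick is centred over the saddle in the top view. Lowering.

send_rows(xyz=[[0.01,0,0.2],[0,0,0.3],[0,0,0.2],[0,0,0.1],[0,0,0],[0,0,0]], angular=[[0,0,0],[0,0,0],[0,0,0],[0,0,0],[0,0,0],[0,0,0]], grip=[10,10,10,10,10,10])

```text
time_s: 20.35
tcp_pos: [0.3986, 0.2128, 0.2308]
eef_rot: [-180.0, -0.0, -81.2]
contact_force: [0.6, 0.4, -1.8]
gripper_width: 0.0178
```

send_rows(xyz=[[0,0,0.05],[0,0,0.05],[0,0,0.05],[0,0,0.03],[0,0,0],[0,0,0]], angular=[[0,0,0],[0,0,0],[0,0,0],[0,0,0],[0,0,0],[0,0,0]], grip=[10,10,10,10,10,10])

```text
time_s: 20.95
tcp_pos: [0.3985, 0.2126, 0.2216]
eef_rot: [180.0, -0.0, -81.2]
contact_force: [-0.8, 0.2, -0.6]
gripper_width: 0.0179
```

send_rows(xyz=[[0,0,0.05],[0,0,0.05],[0,0,0.04],[0,0,0],[0,0,0]], angular=[[0,0,0],[0,0,0],[0,0,0],[0,0,0],[0,0,0]], grip=[10,10,10,10,10])

```text
time_s: 21.45
tcp_pos: [0.3984, 0.2126, 0.2146]
eef_rot: [180.0, -0.0, -81.2]
contact_force: [-0.6, 0.8, -1.0]
gripper_width: 0.0178
```

send_rows(xyz=[[0,0,0.02],[0,0,0.02],[0,0,0]], angular=[[0,0,0],[0,0,0],[0,0,0]], grip=[10,10,10])

```text
time_s: 21.75
tcp_pos: [0.3985, 0.2127, 0.2132]
eef_rot: [-180.0, 0.0, -81.2]
contact_force: [-1.5, -0.7, 7.1]
gripper_width: 0.0179
```

Seated at exactly the expected height (TCP z 0.2132, 7 N upward). Releasing.

send_rows(xyz=[[0,0,-0.02],[0,0,0],[0,0,0],[0,0,0],[0,0,0],[0,0,0]], angular=[[0,0,0],[0,0,0],[0,0,0],[0,0,0],[0,0,0],[0,0,0]], grip=[10,20,28,36,44,44])

```text
time_s: 22.35
tcp_pos: [0.3984, 0.2126, 0.2136]
eef_rot: [180.0, -0.0, -81.2]
contact_force: [0.6, -0.2, -0.0]
gripper_width: 0.0424
```

send_rows(xyz=[[0,0,-0.2],[0,0,-0.4],[0,0,-0.6],[0,0,-0.6],[0,0,-0.6],[0,0,-0.4],[0,0,0]], angular=[[0,0,0],[0,0,0],[0,0,0],[0,0,0],[0,0,0],[0,0,0],[0,0,0]], grip=[44,44,44,44,44,44,44])

```text
time_s: 23.05
tcp_pos: [0.399, 0.2131, 0.3574]
eef_rot: [-179.7, 0.2, -81.2]
contact_force: [0.5, 0.1, -0.7]
gripper_width: 0.0439
```

send_rows(xyz=[[-0.3,0,0],[-0.6,0,0],[-0.6,0,0],[-0.6,0,0],[-0.6,0,0],[-0.4,0,0],[-0.2,0,0],[0,0,0]], angular=[[0,0,0],[0,0,0],[0,0,0],[0,0,0],[0,0,0],[0,0,0],[0,0,0],[0,0,0]], grip=[44,44,44,44,44,44,44,44])

```text
time_s: 23.85
tcp_pos: [0.3729, 0.3766, 0.353]
eef_rot: [180.0, -0.1, -81.2]
contact_force: [-0.3, -0.1, -0.1]
gripper_width: 0.0439
```

```bash
python3 btn.py
python3 - <<'E'
from h import *
s=r.get_state();print(s["tcp_pos"],s["contact_force"])
e=r.capture("scene");d=r.capture("top")
for t in ("stick_grip","sample_cup","timer","jar","dropper"):
  print(t,[[(m["at"],round(m["conf"],2)) for m in r.mark_of(t,q)][:2] for q in ("top","scene")])
a=cv2.resize(e["img"][130:320,170:400],(600,400),interpolation=cv2.INTER_CUBIC)
b=cv2.resize(d["img"][160:300,170:410],(600,200*7//4-150),interpolation=cv2.INTER_CUBIC)
cv2.imwrite("pics/f.png",np.vstack([a,b])[:,:,::-1])
E
```

```text
([5.54, 6.04, 5.71, 3.85, 1.11, 0.0, 0.0, 0.0, 0.0, 0.0, 0.0, 0.0, 0.0, 0.0, 0.0, 0.0, 0.0, 0.0, 0.0, 0.0, 0.0, 0.0, 0.0, 0.0], [np.float64(381.5033707865169)])
([5.86, 6.39, 6.48, 6.5, 5.89, 2.92, 0.47, 0.0, 0.0, 0.0, 0.0, 0.0, 0.0, 0.0, 0.0, 0.0, 0.0, 0.0, 0.0, 0.0, 0.0, 0.0, 0.0, 0.0], [np.float64(382.31324253839466)])
[0.37305885 0.37561294 0.35310691] [ 0.39871623 -0.52621765 -0.36030888]
stick_grip [[([0.3959, 0.2159, 0.0509], 0.59), ([0.3959, 0.2134, 0.0003], 0.23)], [([0.3983, 0.2142, 0.0504], 0.63)]]
sample_cup [[([0.4094, -0.0053, 0.0015], 0.68)], [([0.4075, -0.0049, -0.0063], 0.77)]]
timer [[([0.7284, 0.0854, -0.0029], 0.53)], [([0.7301, 0.0814, 0.0006], 0.61)]]
jar [[([0.7103, -0.201, 0.0016], 0.75)], [([0.7078, -0.1964, 0.0001], 0.75)]]
dropper [[([0.7329, 0.1821, -0.0005], 0.51)], [([0.7314, 0.1819, -0.0006], 0.77)]]
```

View pics/f.png

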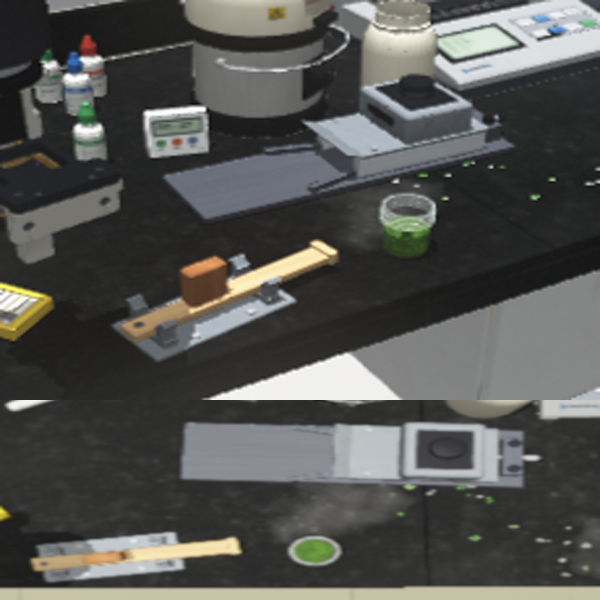

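The stick lies in both saddles with its handle up at (205,280). The carrier is out of sight in the tunnel, and the cup, timer, jar and dropper stand where they did. Handing in.

```bash
python3 -c "
from plant import r
print(r.close_job())"
```

```text
the job is handed in; nothing more can be done
None
```

The job is done and handed in after about 24 s. I pushed the white carrier under the guard with the stick until it met the back gauge, and the gripper stayed clear of it. I then laid the stick in its cradle.

- **Gauge:** contact came with about 5–6 N of resistance. The rod's button then moved about 1.7 px, roughly 4.7 mm, and the tool's travel after contact gives about 5 mm. The button was still in its new place after I backed out.
- **Stick:** it seated at the expected height (tool at z 0.2132 m). The trained network put the grasp point at 50–51 mm above the worktop, against 52 mm nominal. The last picture shows it in both saddles with the handle up.
- **Bystanders:** the cup, timer, jar and dropper were each found within about 5 mm of where they started, which is about the networks' error.
- **Not directly seen:** the carrier's final position inside the tunnel is hidden, so I infer it from the force and the button. No checks failed or disagreed.

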